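# Fit the valve slug and gauge its depth in an analyser's drain tube

## Task

Take the round steel slug from the pocket tray and drop it into the upright flared guide tube. Then take the gauge rod (the one with the wide collar) from its holder, push it down the tube until its collar stops on the rim, draw it out and hold it up level, at least 20 cm above the bench, so that its tip can be read; finish while still holding it like that. Leave the other things where they are.

Things in the scene. Friction and masses are not known exactly. Their poses are not given: they have to be found in the camera images.
- slug: The valve slug: plain steel cylinder, upright, 14 mm diameter, 24 mm tall, about 28 g. Origin: centre of its underside, z along its axis (up at the start). It stands in one of the tray's six pockets, 10 mm of it sunk, 14 mm above the tray.
- key_a: Bystander in another pocket: square steel key, 11.5 x 11.5 x 16 mm, standing up 6 mm above the tray. Origin: centre of its underside.
- key_b: The second square steel key, same as the first, in yet another pocket. Origin: centre of its underside.
- tray: Pocket tray, fixed, black plastic, 160 (x) x 110 (y) x 18 mm. Origin: centre of its underside. Six round pockets of 18 mm diameter, 10 mm deep, at x = -50, 0, 50 mm and y = -26, 26 mm in its frame. It lies to the left or to the right of the guide tube, turned a little.
- guide_tube: Fixed upright aluminium tube on a white foot, 100 x 100 x 22 mm. Origin: on the tube's axis at bench level, z up. Rim 110 mm above the origin. Outer diameter 28 mm, widening over the top 16 mm to 36 mm; bore 20 mm, flared to 28 mm at the rim; bore floor 13 mm above the origin. With the collar on the rim the rod's tip is 70 mm below the rim, 3 mm clear of the slug.
- gauge_rod: Round steel gauge rod, about 140 g. Origin: centre of the tip (lower end at the start); z runs from tip to handle. Shank 14 mm diameter from 0 to 70 mm (tip tapered to 9 mm), collar 38 mm diameter from 70 to 76 mm, handle 20 mm diameter from 76 to 140 mm. Stands upright in either hole of the holder, collar on the holder's top, tip 10 mm above the bench.
- stylus: Bystander in the holder's other hole: thin stylus without a collar, 12 mm shank, black square handle 20 x 20 x 50 mm with its top 130 mm above the bench. Origin: centre of its tip, z up.
- holder: Rod holder, fixed, grey plastic block 170 (x) x 60 (y) x 80 mm. Origin: centre of its underside. Two upright 18 mm through holes at x = -50 and 50 mm in its frame, y = 0. It stands on the other side of the guide tube from the tray, turned a little.
- specimen_rack: Bystander: white rack with red-capped specimen tubes, 70 x 160 x 96 mm, beyond the guide tube. Origin: centre of its underside.
- beaker: Bystander: clear cup, 52 mm diameter, 55 mm high, between the robot and the guide tube. Origin: centre of its underside.
- reagent_bottle: Bystander: white bottle, 64 mm diameter, 150 mm high. Origin: centre of its underside.
- jar: Bystander: amber jar, 56 mm diameter, 70 mm high. Origin: centre of its underside.
- carton: Bystander: cardboard carton 120 x 160 x 70 mm. Origin: centre of its underside.
- scanner: Bystander: black hand scanner, about 150 x 70 x 30 mm. Origin: on its underside near the handle's middle.
Mind the look-alikes: they are no part of the job. What is shaped like the gauge_rod but green is not meant.

How it is judged:
By the outcome, as a careful person would: the job done as asked, in the order asked, and still so for the second after the job is handed in, while the arm keeps its last pose, push and grip.
It also fails if it takes over 64 s, if anything falls off the work surface, if the arm or the gripper's body presses on something with over 40 N, if the wrist force passes 120 N, or if a joint passes its speed limit or range.

## Robot

A 6-joint arm with a two-finger parallel gripper is mounted at the origin on the work surface. World frame = base frame: x ahead of the robot, y to its left, z up, the work surface at z = 0. Lengths are in mm, angles in rad, forces in N, time in s.
With the tool pointing down it reaches from about 275 to 850 mm from the base axis. Payload 5.2 kg.
Tool frame: the origin (TCP) lies at the very end of the fingers, on their centre line; the grasp point (between the pads) lies 19 mm behind it; z points along the fingers, y is the line along which they close (so a half turn about z gives the same grasp; the last joint's range is limited). The gripper opens to 85 mm and grips with 20 to 120 N. Pads are 22 mm wide; open, the fingers measure 114 mm over their backs; the gripper's body (76 mm by 85 mm) begins 54 mm behind the grasp point. The pads swing forward as they close: fully open they stand 13 mm farther back than shut.
Start: joints at [-1.517, 0.259, 1.535, -0, 1.348, -0.203], TCP at [139.714, -531.963, 231.31] pointing down, gripper open.
Joint ranges: [-3.14, 3.14], [-0.91, 2.08], [0.19, 2.58], [-1.22, 4.36], [0.22, 2.71], [-3.12, 3.12]. Speed limits (rad/s): [2.57, 2.57, 3.14, 3.14, 3.14, 3.14].

## Interface

Orientations are given as a unit quaternion [x, y, z, w].
In Python, from rig import ctrl gives the robot as it stands. Calls block until the motion is done:
- ctrl.reach(position, orientation): joint-space move of the TCP to a pose.
- ctrl.move_straight(position, attitude=None, max_speed=150): straight line of the TCP; attitude=None keeps the orientation; max_speed is the mean speed in mm/s.
- ctrl.move_j(angles): joint-space move.
- ctrl.ungrasp() and ctrl.close(newtons=None): open the fingers fully, or close them until they stop; newtons is the grip in N (None keeps the last).
- ctrl.wait(seconds).
- ctrl.ik(position, orientation): joint angles nearest the present ones, or None.
- ctrl.read_camera(name): name is "scene" or "side" or "wrist"; returns the picture (400x640x3 uint8, blue, green, red); there is no depth.
- ctrl.camera_model(name): a dict with "mtx" (3x3 intrinsics, pixels), "k1" (the pictures are not rectified: a ray, as slopes to the right and down, at radius r is drawn at 1 + k1 r^2 times it, then the intrinsics apply), "extrinsics" (4x4, takes a point from camera to world coordinates). Camera axes: x right, y up, looking along -z (the intrinsics and any distortion apply to the point x, -y, -z); pixel columns grow to the right and rows downward; lengths in mm; the calibration is good to about 2 mm. A picture is of the moment at which its call begins: read the wrist's pose just before it. camera_model takes no time and is no camera call; for the wrist camera it gives the pose at the moment of the call.
A pose or a line that the arm cannot do raises ctrl.MotionError and nothing moves.
- ctrl.finish_job(): hands the job in; it is judged then, once.
Trained networks look in the newest picture that a camera, given by its name, has taken for a name from the list of things; names that differ only in an ending like _2 or _b are one class to them, and where a whole thing is asked for, a point or a joint stands for the part that bears it (a point fixed in the world has none). Each returns a list of dicts, best first, with "conf" (0 to 1); they miss things now and then, are a little off and sometimes report something else, mostly with a low value. They report only what shows in the picture. A call takes as long as a camera call. They do not tell look-alikes from the thing itself.
- ctrl.boxes_of(camera, label): "centre" ([x, y, z] in mm, in the coordinates of the camera as it stood for that picture, good to about 4 mm: the middle of the surface that is visible of it).
Readings, each from a call of its own:
- ctrl.read_time(): time.
- ctrl.read_q(): joint angles.
- ctrl.read_joint_velocities(): joint speeds.
- ctrl.read_joint_efforts(): joint torques, N m.
- ctrl.read_eef_pos(): TCP position.
- ctrl.read_tcp_rot(): TCP orientation.
- ctrl.read_force(): force on the tool from outside, world axes, zero at the start.
- ctrl.read_torque(): the same for the moment, N m.
- ctrl.read_opening(): finger opening in mm.
- ctrl.read_grasp_force(): force on a finger pad.
Only numpy, scipy, OpenCV 4.12 (cv2) and the standard library are available. Lean on these libraries where they do the work, as an engineer would, in place of code of your own. Each camera call takes 0.05 s, during which the arm holds its last target. There are 200 camera calls.

## Working session

There is one attempt and no reset: what is moved stays moved. The work goes in short steps, each a Python script; the robot and the scene stay as the last script left them, time stands still between calls to the robot, and variables do not carry over. Pictures are saved under pics/ and viewed, at most 10 in all, crops included, and the job is handed in when it is done.

```bash
ls; mkdir -p pics
cat > h.py <<'E'
from rig import ctrl
import numpy as np, cv2
def proj(m,P):
    E=np.array(m["extrinsics"]);K=np.array(m["mtx"])
    p=(np.c_[np.atleast_2d(P),np.ones(len(np.atleast_2d(P)))]@np.linalg.inv(E).T)[:,:3]
    s=np.c_[p[:,0]/-p[:,2],-p[:,1]/-p[:,2]]
    s=s*(1+m["k1"]*(s**2).sum(1,keepdims=True))
    return s@K[:2,:2].T+K[:2,2]
def ray(m,uv):
    K=np.array(m["mtx"]);E=np.array(m["extrinsics"])
    d=np.linalg.inv(K)@np.r_[uv,1];d=d[:2];s=d.copy()
    for _ in range(20): s=d/(1+m["k1"]*(s@s))
    return E[:3,3],E[:3,:3]@np.array([s[0],-s[1],-1])
def onz(m,uv,z):
    o,d=ray(m,uv);return o+d*(z-o[2])/d[2]
E
python3 - <<'E'
from h import *
for c in ("scene","side","wrist"):
    im=ctrl.read_camera(c);cv2.imwrite(f"pics/{c}0.png",im);m=ctrl.camera_model(c)
    E=np.array(m["extrinsics"]);print(c,E[:3].round(2).tolist(),m["k1"],np.round(m["mtx"],1).tolist())
    if c=="wrist":continue
    for l in "slug key_a tray guide_tube gauge_rod stylus holder specimen_rack beaker reagent_bottle jar carton scanner".split():
        for b in ctrl.boxes_of(c,l)[:3]:
            print(l,round(b["conf"],2),(E@np.r_[b["centre"],1])[:3].round().tolist())
print(ctrl.read_time(), ctrl.read_tcp_rot())
E
```

```text
pics
scene [[0.49, -0.68, 0.54, 1132.58], [0.87, 0.37, -0.32, -350.27], [0.01, 0.63, 0.78, 908.52]] -0.07179941593256835 [[437.3, 0.0, 325.2], [0.0, 437.3, 193.2], [0.0, 0.0, 1.0]]
tray 0.89 [515.0, 194.0, 19.0]
guide_tube 0.65 [617.0, -55.0, 23.0]
guide_tube 0.61 [519.0, 198.0, 17.0]
gauge_rod 0.79 [338.0, -259.0, 93.0]
gauge_rod 0.72 [427.0, -253.0, 107.0]
gauge_rod 0.65 [369.0, -170.0, 80.0]
stylus 0.61 [525.0, -255.0, 115.0]
holder 0.97 [515.0, -261.0, 81.0]
holder 0.5 [619.0, 448.0, 71.0]
specimen_rack 0.59 [774.0, 31.0, 30.0]
beaker 0.8 [390.0, 29.0, 36.0]
reagent_bottle 0.71 [756.0, 213.0, 94.0]
reagent_bottle 0.56 [774.0, 30.0, 31.0]
jar 0.62 [769.0, -213.0, 73.0]
carton 0.94 [617.0, 444.0, 71.0]
carton 0.42 [778.0, 26.0, 32.0]
carton 0.35 [528.0, -255.0, 114.0]
scanner 0.93 [530.0, -451.0, 24.0]
scanner 0.66 [755.0, 216.0, 94.0]
side [[0.87, 0.25, -0.43, 20.55], [-0.49, 0.45, -0.74, -898.38], [0.0, 0.86, 0.51, 652.39]] -0.07790314969062466 [[382.8, 0.0, 313.2], [0.0, 382.8, 200.6], [0.0, 0.0, 1.0]]
tray 0.9 [536.0, 171.0, 20.0]
guide_tube 0.67 [598.0, -62.0, 21.0]
guide_tube 0.5 [516.0, -265.0, 113.0]
gauge_rod 0.91 [336.0, -271.0, 81.0]
gauge_rod 0.83 [431.0, -360.0, 78.0]
gauge_rod 0.74 [357.0, -174.0, 88.0]
stylus 0.6 [515.0, -265.0, 112.0]
holder 0.66 [447.0, -282.0, 61.0]
specimen_rack 0.69 [745.0, 7.0, 40.0]
reagent_bottle 0.69 [731.0, 209.0, 70.0]
reagent_bottle 0.37 [540.0, 170.0, 18.0]
jar 0.81 [738.0, -228.0, 45.0]
carton 0.81 [641.0, 386.0, 68.0]
scanner 0.69 [423.0, -260.0, 111.0]
scanner 0.66 [511.0, -460.0, 21.0]
wrist [[0.26, 0.93, 0.27, 206.84], [-0.97, 0.25, 0.07, -513.32], [-0.0, -0.27, 0.96, 372.99]] -0.025624032727932004 [[303.7, 0.0, 316.1], [0.0, 303.7, 197.2], [0.0, 0.0, 1.0]]
1.45 [ 9.91766984e-01  1.28055652e-01 -9.56665865e-06 -8.69841500e-06]
```

View pics/scene0.png

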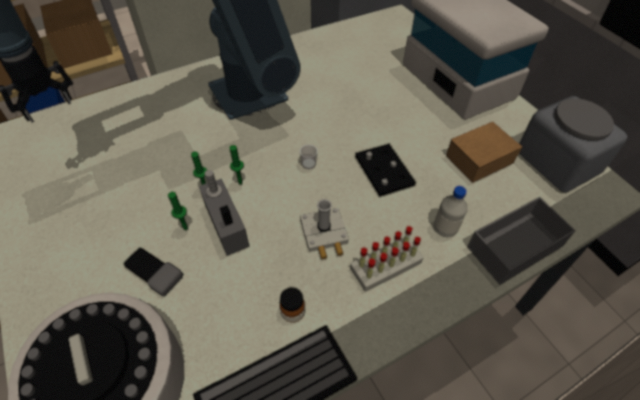

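View pics/side0.png

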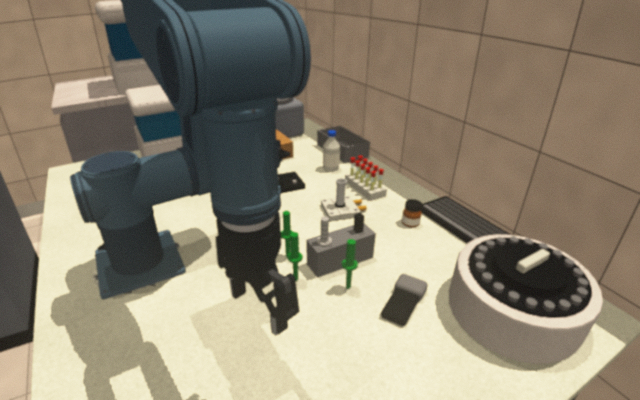

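The scene shows the grey rod at about (210,180) px in the holder with the stylus behind it and three green decoys around it. The tube is at (323,215) px and the tray at (385,168) px. Next I fly over these with the wrist camera.

```bash
cat >> h.py <<'E'
def down(psi): return [float(np.cos(psi/2)),float(np.sin(psi/2)),0.,0.]
E
python3 - <<'E'
from h import *
import pickle
ims=[];ms=[]
for n,p in (("holder",(390,-255,300)),("tube",(540,-58,300)),("tray",(460,185,230))):
    ctrl.reach(list(p),down(0)); 
    m=ctrl.camera_model("wrist");im=ctrl.read_camera("wrist");ms.append((n,m));ims.append(im);cv2.imwrite(f"pics/w_{n}.png",im)
    E=np.array(m["extrinsics"])
    for l in {"holder":["gauge_rod","stylus","holder"],"tube":["guide_tube"],"tray":["slug","key_a","tray"]}[n]:
        for b in ctrl.boxes_of("wrist",l)[:3]: print(l,round(b["conf"],2),(E@np.r_[b["centre"],1])[:3].round(1).tolist())
pickle.dump(ms,open("ms.pkl","wb"))
s=np.zeros((600,800,3),np.uint8)
r=[cv2.resize(i,(400,250)) for i in ims]
crop=ims[2]
s[:250,:400]=r[0];s[:250,400:]=r[1];s[250:600,:560]=cv2.resize(crop,(560,350))
cv2.imwrite("pics/mont.png",s);print(ctrl.read_time())
E
```

```text
gauge_rod 0.96 [362.4, -176.7, 93.1]
gauge_rod 0.82 [342.5, -260.4, 96.3]
gauge_rod 0.74 [424.8, -249.5, 87.7]
stylus 0.57 [513.5, -251.6, 128.7]
holder 0.86 [482.5, -250.1, 77.2]
guide_tube 0.62 [610.6, -44.1, 24.2]
guide_tube 0.23 [427.5, -244.3, 116.6]
slug 0.55 [455.0, 182.0, 30.3]
key_a 0.57 [504.4, 229.0, 23.5]
tray 0.79 [514.6, 197.3, 15.9]
5.375
```

View pics/mont.png

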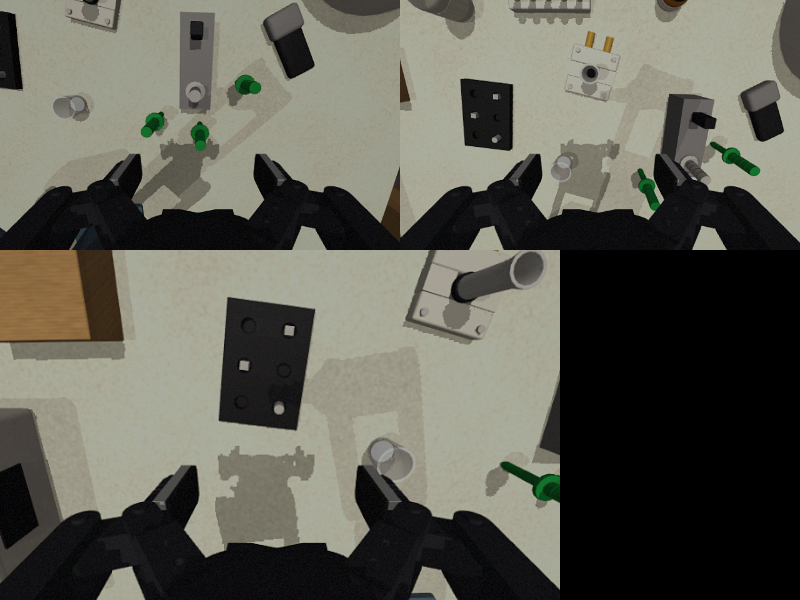

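The wrist views show the slug at about (319,181) px in the tray picture, the tallest round piece in the tray. The tube rim is at about (304,115) px in the tube picture and the grey rod at about (312,148) px in the holder picture. Zoomed crops will refine these.

Run:
```python
from h import *
import pickle
ms=dict(pickle.load(open("ms.pkl","rb")))
s=np.zeros((400,800,3),np.uint8)
P={"holder":(312,148,120),"tube":(304,115,110),"tray":(319,181,32)}
for i,(n,(u,v,z)) in enumerate(P.items()):
    im=cv2.imread(f"pics/w_{n}.png");c=im[v-32:v+32,u-20:u+20]
    s[:,i*266:i*266+250]=cv2.resize(c,(250,400),interpolation=cv2.INTER_NEAREST)
    print(n,onz(ms[n],(u,v),z).round(1))
cv2.imwrite("pics/crops.png",s)
```

```text
holder [ 421.2 -250.5  120. ]
tube [604.6 -45.4 110. ]
tray [453.  181.5  32. ]
```

View pics/crops.png

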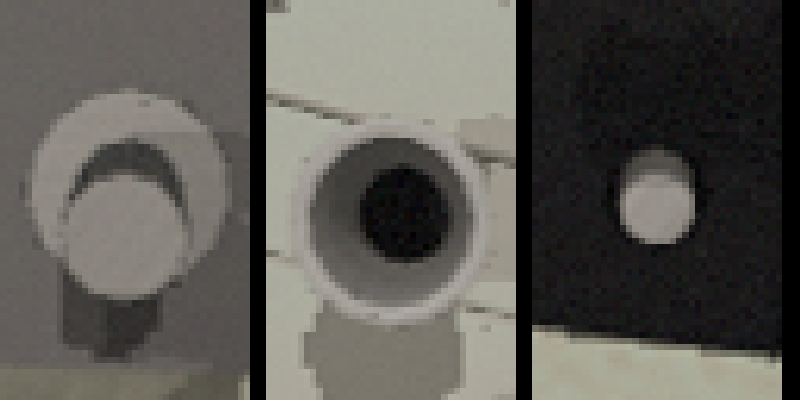

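The crops give the handle top at (311.7,153.3), collar at (311.7,146), tube rim centre at (303.2,117.7) and slug top at (318.5,181.8) px. I check that handle and collar agree, then pick the slug.

Run:
```python
from h import *
import pickle
ms=dict(pickle.load(open("ms.pkl","rb")))
print("handle",onz(ms["holder"],(311.5,153.3),150).round(1),"collar",onz(ms["holder"],(311.8,146),86).round(1))
print("tube",onz(ms["tube"],(303.2,117.7),110).round(1))
s=onz(ms["tray"],(318.5,181.8),32);print("slug",s.round(1))
ctrl.reach([s[0],s[1],110],down(0))
ctrl.move_straight([s[0],s[1],50],max_speed=120)
m=ctrl.camera_model("wrist");im=ctrl.read_camera("wrist")
pr=proj(m,[[s[0],s[1],32]])[0];print("pred",pr)
cv2.imwrite("pics/pre.png",im);print(ctrl.read_time(),ctrl.read_eef_pos())
```

```text
handle [ 419.7 -250.4  150. ] collar [ 419.5 -249.8   86. ]
tube [601.8 -44.5 110. ]
slug [452.  182.1  32. ]
pred [318.04084233 238.69667801]
6.625 [453.26723574 182.30610188  51.27623647]
```

View pics/pre.png

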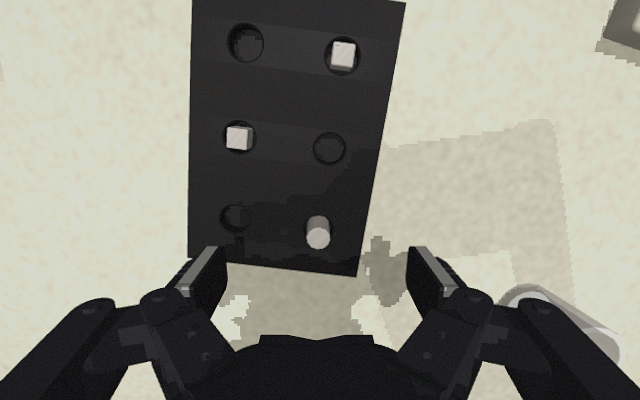

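The slug top shows at (318,239) px, matching the prediction. I descend and grip.

Run:
```python
from h import *
s=[452,182.1]
ctrl.move_straight([*s,21],max_speed=60);ctrl.wait(0.2);print(ctrl.read_eef_pos(),ctrl.read_force())
ctrl.close(40);ctrl.wait(.2);print(ctrl.read_opening(),ctrl.read_grasp_force(),ctrl.read_force())
ctrl.move_straight([*s,150],max_speed=120)
print(ctrl.read_opening(),ctrl.read_grasp_force(),ctrl.read_eef_pos())
m=ctrl.camera_model("wrist");im=ctrl.read_camera("wrist")
cv2.imwrite("pics/grip.png",cv2.resize(im[130:330,200:440],(720,600)));print(ctrl.read_time())
```

```text
[452.26889027 182.15819298  21.25853056] [-0.34637814 -0.15448946  0.33489798]
10.224464414925901 38.92760753631592 [-0.42759963  0.04308635  1.90106569]
10.359095906062423 38.90053331851959 [451.41867028 182.00072732 149.24005662]
9.6167
```

View pics/grip.png

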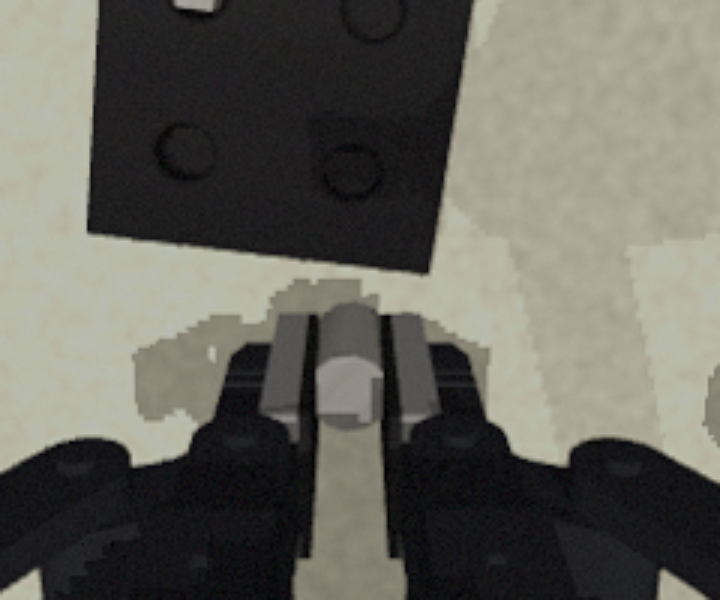

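The slug is held upright between the pads (at about (347,380) px in the crop) and its pocket is empty. Next the tube.

Run:
```python
from h import *
t=[601.8,-44.5]
ctrl.reach([*t,175],down(0))
ctrl.move_straight([*t,119],max_speed=90);ctrl.wait(.2)
print(ctrl.read_eef_pos(),ctrl.read_force())
im=ctrl.read_camera("wrist");cv2.imwrite("pics/a.png",im)
ctrl.ungrasp();ctrl.wait(.3)
ctrl.move_straight([*t,200])
ctrl.move_straight([t[0]-75,t[1],200])
m=ctrl.camera_model("wrist");im2=ctrl.read_camera("wrist")
p=proj(m,[[*t,110]])[0];print("rim pred",p);u,v=p.round().astype(int)
c=im2[max(v-50,0):v+50,u-64:u+64]
s=np.zeros((600,800,3),np.uint8)
s[:300,:384]=cv2.resize(c,(384,300),interpolation=0)
s[300:,:480]=cv2.resize(im,(480,300));s[300:,480:]=cv2.resize(im[150:300,240:400],(320,300))
cv2.imwrite("pics/drop.png",s);print(ctrl.read_time())
```

```text
[602.25565288 -44.63720993 119.76450065] [-0.18482234  1.42950657 -0.67334711]
rim pred [317.23545953 103.58534045]
14.1083
```

View pics/drop.png

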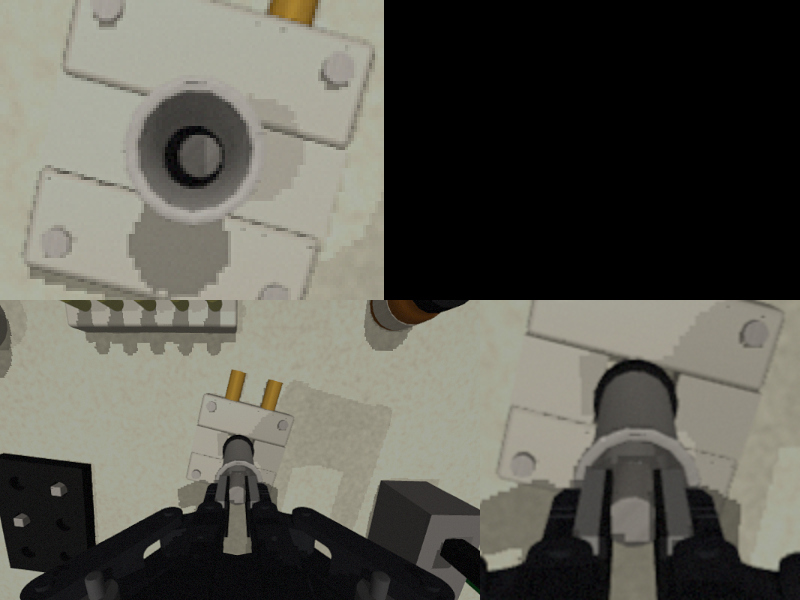

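The slug sits at the bottom of the bore (crop (200,155) px), and the rim is where predicted. Next, the rod.

Run:
```python
from h import *
t=[419.6,-250.1]
ctrl.reach([*t,250],down(0))
ctrl.move_straight([*t,93],max_speed=120);ctrl.wait(.2)
print(ctrl.read_eef_pos(),ctrl.read_force())
im=ctrl.read_camera("wrist");cv2.imwrite("pics/b.png",im)
ctrl.close(90);ctrl.wait(.2);print(ctrl.read_opening(),ctrl.read_grasp_force(),ctrl.read_force())
z=ctrl.read_eef_pos()[2];print("z grasp",z)
ctrl.move_straight([*t,230],max_speed=150)
print(ctrl.read_opening(),ctrl.read_force())
im2=ctrl.read_camera("wrist")
s=np.zeros((500,800,3),np.uint8);s[:250,:400]=cv2.resize(im,(400,250));s[250:,:400]=cv2.resize(im2,(400,250));s[:,400:]=cv2.resize(im2[130:330,240:400],(400,500))
cv2.imwrite("pics/rod.png",s);print(ctrl.read_time())
```

```text
[ 419.84440423 -250.36675658   93.52040065] [-1.01769122 -0.15170899  0.20064937]
18.151080694756008 87.66719698905945 [-0.32889945 -1.26446185  3.91354977]
z grasp 93.24470583113417
18.14379753634065 [ 0.01646209  0.00586392 -1.83642048]
18.7
```

View pics/rod.png

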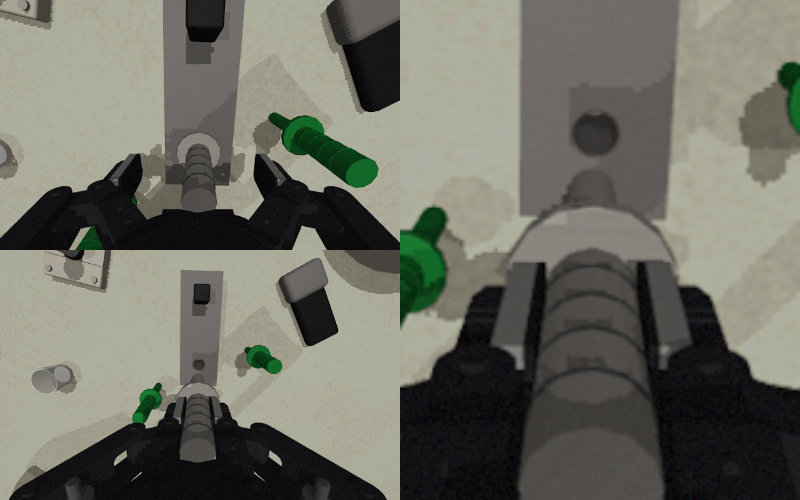

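The rod is held straight and clear of the holder, tip in line. Next I insert it with force checks.

Run:
```python
from h import *
t=np.array([601.8,-44.5])
ctrl.move_straight([*t,235],max_speed=180);ctrl.wait(.2);print(ctrl.read_eef_pos())
f0=np.array(ctrl.read_force())
def rd(): return np.array(ctrl.read_force())-f0
z=200;ctrl.move_straight([*t,z],max_speed=100)
while z>112:
    z-= 8 if z>130 else 1.5
    ctrl.move_straight([*t,z],max_speed=60 if z>130 else 20); f=rd()
    if z<130 or abs(f).max()>3: print(z,ctrl.read_eef_pos().round(1) if hasattr(ctrl.read_eef_pos(),'round') else ctrl.read_eef_pos(),f.round(1))
    if f[2]>12 or np.hypot(*f[:2])>15: break
ctrl.wait(.1);print(rd(),ctrl.read_eef_pos(),ctrl.read_opening(),ctrl.read_time())
im=ctrl.read_camera("wrist");im2=ctrl.read_camera("scene")
m=ctrl.camera_model("scene");u,v=proj(m,[[601.8,-44.5,110]])[0].round().astype(int)
s=np.zeros((600,800,3),np.uint8);s[:,:400]=cv2.resize(im[100:340,240:400],(400,600));s[:,400:]=cv2.resize(im2[v-60:v+60,u-40:u+40],(400,600))
cv2.imwrite("pics/ins.png",s)
```

```text
[601.5367341  -45.09062579 235.16002517]
128 [601.8 -44.5 127.9] [-0.4  0.2 -1.1]
126.5 [601.8 -44.5 126.4] [-0.6 -0.2  0.1]
125.0 [601.7 -44.5 124.9] [-1.3 -0.9 -0.2]
123.5 [601.8 -44.5 123.4] [-0.2  0.2 -0.8]
122.0 [601.9 -44.5 123.2] [-2.7  0.5  6.3]
120.5 [602.  -44.5 123.2] [-5.8 -0.  15.9]
[-6.82645986  0.03980195 16.16952161] [601.94288185 -44.54282534 123.17862688] 18.09745084702416 25.2417
```

View pics/ins.png

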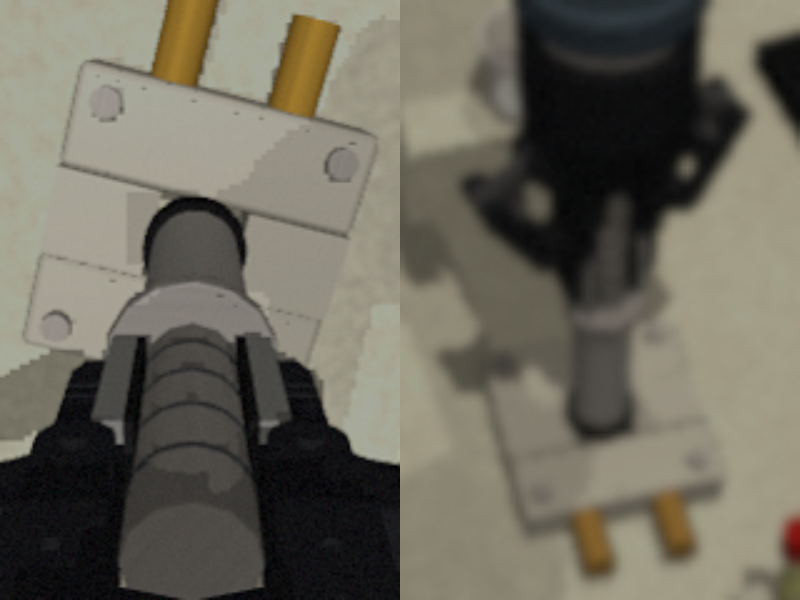

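The collar seated at TCP z = 123, as expected (110 + 13), with 16 N. I withdraw, level the rod and check.

Run:
```python
from h import *
from scipy.spatial.transform import Rotation as R
ctrl.move_straight([601.8,-44.5,122.5],max_speed=20)
ctrl.move_straight([601.8,-44.5,240],max_speed=100)
ctrl.move_straight([480,-44.5,330],max_speed=150)
q=R.from_matrix(np.array([[0,0,1],[0,-1,0],[1,0,0]])).as_quat().tolist()
for p in ([480,-45,380],[450,-45,430],[550,-45,400],[600,-45,350]):
    a=ctrl.ik(p,q);print(p,a)
    if a is None: continue
    try: ctrl.reach(p,q);break
    except ctrl.MotionError as e: print(e)
ctrl.wait(.3)
print(ctrl.read_eef_pos(),R.from_quat(ctrl.read_tcp_rot()).as_matrix().round(3),ctrl.read_opening(),ctrl.read_grasp_force(),ctrl.read_time())
im=ctrl.read_camera("wrist");im2=ctrl.read_camera("scene");im3=ctrl.read_camera("side")
s=np.zeros((600,800,3),np.uint8);s[:300,:480]=cv2.resize(im,(480,300))
for k,(i,c) in enumerate(((im2,"scene"),(im3,"side"))):
    u,v=proj(ctrl.camera_model(c),[ctrl.read_eef_pos()])[0].round().astype(int);v=max(v,75);u=max(u,100)
    s[300:,k*400:k*400+400]=cv2.resize(i[v-75:v+75,u-100:u+100],(400,300))
cv2.imwrite("pics/fin.png",s)
```

```text
[480, -45, 380] None
[450, -45, 430] None
[550, -45, 400] [-0.81007161 -0.1558943   2.53524305  2.17372768  1.07458789 -0.9657661 ]
[550.1198735  -44.86625795 400.07482564] [[-0.  0.  1.]
 [ 0. -1.  0.]
 [ 1.  0.  0.]] 18.00401285793605 88.28004956245422 30.2833
```

View pics/fin.png

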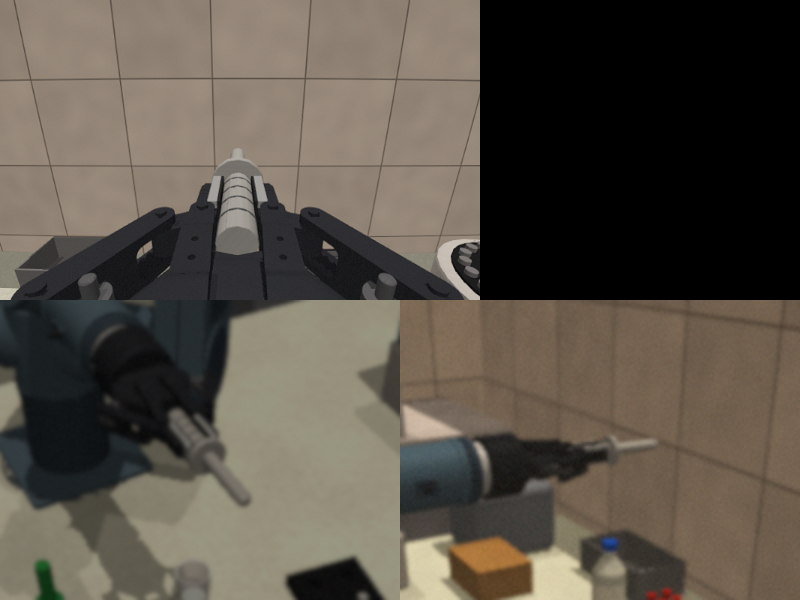

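The rod is held level, with its tip at about (655,443) px in the side crop. One numeric check of its tilt before I hand in.

Run:
```python
from h import *
p=np.array(ctrl.read_eef_pos())
for k,c in enumerate(("scene","side","wrist")):
    m=ctrl.camera_model(c);u,v=proj(m,[p])[0].round().astype(int);v=max(v,75);u=max(u,100)
    t=proj(m,[p+[83,0,0],p+[10,0,0],p+[83,0,5]])
    print(c,((t-[u-100,v-75])*2+[k*400,300]) .round(0).tolist() if k<2 else (t*.75).round(0).tolist())
```

```text
scene [[245.0, 502.0], [206.0, 456.0], [245.0, 497.0]]
side [[653.0, 442.0], [607.0, 448.0], [653.0, 438.0]]
wrist [[238.0, 152.0], [239.0, 181.0], [238.0, 147.0]]
```

The predicted tip positions are (245,502) px in the scene crop and (653,442) px in the side crop. The observed ones are about (245,500) and (655,443), so the rod is level within a degree or two.

```bash
python3 -c "
from rig import ctrl
print(ctrl.finish_job())"
```

```text
the job is handed in; nothing more can be done
None
```

The job is handed in: the slug is in the guide tube, the gauge rod was pushed down until its collar stopped on the rim, and it is now held level about 40 cm above the bench, at roughly 30 s of the 64 s allowed.

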